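# Close the bead tumbler barrel: plug lid, then screw ring

## Task

Close the tumbler barrel that stands in the wooden holder: put the larger of the two loose lids plug-first into its mouth, fully home so that its flange lies flat on the rim, and let go of it. Then set the larger of the two rings level over it on the neck, lip up, and screw it down clockwise until it is tight on the lid. Leave the smaller lid and ring and the other things on the table where they are.

Things in the scene. Friction and masses are not known exactly. Their poses are not given: they have to be found in the camera images.
- barrel: The open barrel to close: grey six-sided plastic drum, 84 mm across flats, upright in a 130 mm square wooden holder (26 mm high) screwed to the table; both fixed. Origin: centre of the holder's underside on the table, z up. The drum's six-sided part ends 70 mm above the table, slopes in to 80 mm, then a threaded round neck 48 mm across rises to the rim at 106 mm.
- barrel_mouth (a point): Centre of the barrel's mouth, at the height of the rim (106 mm above the table), axes as the barrel's. The mouth is 41 mm across inside, with a small chamfer.
- barrel_thread (a point): On the axis at the height where the threads start, 2.5 mm below the rim; axes as the barrel's. Right-hand thread of four starts, 54.6 mm over the crests, 26 mm a turn (6.5 mm a quarter turn). The four starts lie -29, 61, 151 and 241 degrees from the x axis, anticlockwise from above; the threads fall clockwise from there, each 150 degrees long.
- lid: The larger of the two loose black lids, lying plug down, knob up, 40 g. Origin: centre of the plug's underside, z up along the knob. From below: plug 38 mm across and 8 mm high, flange 45 mm across and 3.5 mm thick (8 to 11.5 mm above the origin), round ribbed knob 14 mm across and 18 mm high (11.5 to 29.5 mm).
- lid_flange (a point): Centre of the underside of the lid's flange, 8 mm above the lid's origin; it coincides with barrel_mouth when the lid is fully home, flange flat on the rim.
- ring: The larger of the two loose aluminium screw rings, lying lip up, 70 g. Origin: centre of its foot (lower edge), z up. 62 mm across outside (63 over the ribs), 22 mm high; at the top an inward lip 3 mm thick leaves a hole 34 mm across; the skirt is 56 mm across inside. Clockwise from above screws it down; the thread then holds by friction.
- ring_lip (a point): Centre of the underside of the ring's lip, 19 mm above the ring's origin. When home it lies 3.5 mm above barrel_mouth, on top of the lid's flange (ring origin 15.5 mm below the rim). It is tight when the ring's x axis is at about 51 degrees (or that plus 90, 180, 270) from the barrel's x axis, anticlockwise from above.
- ring_lugs (a point): Centre of the four thread lugs inside the skirt, 2.4 mm above the foot, on the ring's +x, +y, -x, -y axes (14 degrees long, 49.6 mm between opposite ones). Set level over the neck, the ring rests with them on the threads 5.5 to 12 mm above home; then 100 to 190 degrees clockwise make it tight, the last 22 taking up thread play after the lip meets the flange. Stops on the neck end the turn 3 degrees later.
- spare_lid: Bystander: the smaller black lid of another barrel, flange 31 mm across, knob 11 mm across, origin under its plug.
- spare_ring: Bystander: the smaller aluminium ring of another barrel, 44 mm across and 16 mm high, origin at the centre of its foot.
- bowl: Bystander: dark wooden bowl with stone beads, 92 mm across and 36 mm high, origin under its centre.
- spool: Bystander: white spool of copper wire standing upright, 42 mm across and 30 mm high, origin under its centre.
- scoop: Bystander: small steel bead scoop with a wooden handle, 127 mm long, 12 mm high, lying flat along its x axis, origin near its middle.
- pliers: Bystander: small pliers with black handles, 120 mm long, 44 mm wide over the handles, 10 mm high, lying flat along their x axis, origin at the pivot.
Things that resemble listed ones, but are neither listed nor needed, are in the scene too. What is shaped like the ring but yellow is not meant. Leave any purple look-alike of the lid alone.

How it is judged:
On the way, in this order (a step that is already met when the one before it is completed fails the run):
1. the lid is fully home in the barrel's mouth, its flange flat on the rim, let go, with the ring still off the barrel (horizontal distance between lid_flange and barrel_mouth below 0.003 m and z of lid_flange in the frame of barrel_mouth between -0.0015 and 0.0012 m and angle between lid's own z axis and vertical below 0.04 rad and contact force between the fingers and lid below 0.2 N and horizontal distance between ring and barrel_mouth above 0.07 m), for 0.2 s.
2. the ring is level over the neck on top of the thread, round the lid's knob, not yet screwed down (horizontal distance between ring_lip and barrel_mouth below 0.004 m and z of ring_lip in the frame of barrel_mouth between 0.0055 and 0.0175 m and angle between ring's own z axis and vertical below 0.12 rad), for 0.1 s.
At the end, for the whole second after the job is handed in: Lid home, flange flat on the rim (1.2 mm high, 3 mm sideways, 0.04 rad); ring down on it (lip within 1 mm of the flange, centred 3 mm, level 0.03 rad) and tight: its x axis 45 +- 14 degrees from the barrel's. At rest, let go; bystanders within 25 mm of their places (horizontal distance between each of lid_flange, ring_lip and barrel_mouth below 0.003 m and z of lid_flange in the frame of barrel_mouth between -0.0015 and 0.0012 m and angle between lid's own z axis and vertical below 0.04 rad and z of ring_lip in the frame of barrel_mouth between 0.002 and 0.0045 m and angle between ring's own z axis and vertical below 0.03 rad and angle between the x axis of ring and the x axis of barrel, either way round between 0.541 and 1.03 rad and linear speed of each of ring, lid below 0.01 m/s and angular speed of ring below 0.1 rad/s); the robot touches nothing.
It fails at once if the smaller spare lid or ring is pushed more than 25 mm from its place (distance of any of spare_lid, spare_ring from where it was at the start of the episode above 0.025 m).
It fails at once if the bowl, spool, scoop or pliers are pushed more than 25 mm from their place (distance of any of bowl, spool, scoop, pliers from where it was at the start of the episode above 0.025 m).
It also fails if it takes over 64 s, if anything falls off the work surface, if the arm or the gripper's body presses on something with over 40 N, if the wrist force passes 120 N, or if a joint passes its speed limit or range.

## Robot

A 6-joint arm with a two-finger parallel gripper is mounted at the origin on the work surface. World frame = base frame: x ahead of the robot, y to its left, z up, the work surface at z = 0. Lengths are in m, angles in rad, forces in N, time in s.
With the tool pointing down it reaches from about 0.4 to 0.825 m from the base axis. Payload 7 kg.
Tool frame: the origin (TCP) lies at the very end of the fingers, on their centre line; the grasp point (between the pads) lies 19 mm behind it; x points along the fingers, y is the direction in which the jaws open and shut, and the axes are right-handed (so a half turn about x gives the same grasp; the last joint's range is limited). The gripper opens to 88 mm and grips with 3 to 60 N. Pads are 19 mm wide; open, the fingers measure 130 mm over their backs; the gripper's body (78 mm by 193 mm) begins 47 mm behind the grasp point.
Start: joints at [-0.913, 0.359, 0.012, 0, -1.224, -0.288], TCP at [0.244, -0.629, 0.227] pointing down, gripper open.
Joint ranges: [-3.07, 3.07], [-1.43, 2.12], [-1.02, 1.25], [-3.03, 1.67], [-3.05, -0], [-3.03, 3.03]. Speed limits (rad/s): [2.39, 2.39, 3.01, 3.14, 3.14, 3.14].

## Interface

Orientations are given as [roll, pitch, yaw] about the fixed x, y, z axes, in that order (R = Rz(yaw) Ry(pitch) Rx(roll)).
In Python, from station import arm gives the robot as it stands.
- The arm moves only by the shell command python3 -m inch 'ROWS' [OPENING] [FORCE]. ROWS is text: rows parted by semicolons, each of 6 numbers parted by spaces: the shift along the world's x, y, z in units of 30 mm (1.0 is 30 mm), then the turn, a rotation vector about the world's x, y, z in units of 5 degrees (1.0 is 5 degrees). In form: dx dy dz wx wy wz; .... A call has 1 to 12 rows; each row shifts and turns the commanded pose from where the row before left it; what a row does not reach is not made up. A row lasts 1/8 s, in which the tool goes at most 62.5 mm and 10.7 degrees, less where a joint would pass 70% of its speed; a pose out of reach is approached as far as the arm can. A call is refused whole if a number of a shift passes 1 or a number of a turn 1, either way. A call with a gripper value outside its range is refused whole. OPENING is the opening, from 0 (shut) to 1 (fully open), set as the call begins (- or left out, the last holds). The fingers move at their own pace and stop on an object; FORCE is the grip in N (left out, the last holds). Time passes only in rows, so rows that do not move let the fingers close. It gives the time, the measured TCP pose, the force and the opening at its end, in the units of the state.
- arm.get_state(): the state, without advancing time (a new reading comes with each control period).
- arm.grab_frame(name): name is "side" or "top" or "wrist"; returns a dict with "frame" (480x640x3 uint8, red, green, blue), "range_z" (480x640 float32, m along the optical axis (not along the pixel's ray), 0 where there is no reading), "mtx" (3x3 intrinsics, pixels), "pose" (4x4, takes a point from camera to world coordinates). Camera axes: x right, y up, looking along -z (the intrinsics and any distortion apply to the point x, -y, -z); pixel columns grow to the right and rows downward; lengths in m; the calibration is good to about 2 mm. The wrist camera is an equidistant fisheye: a pixel r from the principal point sees the ray r / f radians off the axis. A picture is of the moment at which its call begins.
- arm.job_done(): hands the job in, once; it reports no verdict.
Trained networks look in a picture, given as the dict that the camera call returned (one of the last four; its "shot" number tells which), for a name from the list of things; names that differ only in an ending like _2 or _b are one class to them, and where a whole thing is asked for, a point or a joint stands for the part that bears it (a point fixed in the world has none). Each returns a list of dicts, best first, with "confidence" (0 to 1); they miss things now and then, are a little off and sometimes report something else, mostly with a low value. They report only what shows in the picture. A call takes as long as a camera call. They do not tell look-alikes from the thing itself.
- arm.search_frame(picture, target): "extent" ([centre column, centre row, width, height] as shares, 0 to 1, of the picture: columns of its width, rows of its height, round what is visible of it).
- arm.masks_of(picture, target): "mask" (480x640 bool, what is visible of it) and "extent" ([centre column, centre row, width, height] as shares, 0 to 1, of the picture: columns of its width, rows of its height, round what is visible of it).
- arm.place_of(picture, target): "position" ([column, row] as shares, 0 to 1, of the picture: columns of its width, rows of its height: a listed point, or the origin of a listed thing).
The state is a dict: "t": time; "q": joint angles; "qd": joint speeds; "joint_efforts": joint torques, N m; "eef_pos": TCP position; "ee_rot": TCP orientation; "force": force on the tool from outside, world axes, zero at the start; "moment": the same for the moment, N m; "width": finger opening in m.
Only numpy, scipy, OpenCV 4.12 (cv2) and the standard library are available. Lean on these libraries where they do the work, as an engineer would, in place of code of your own. Each camera call takes 0.05 s, during which the arm holds its last target. There are 200 camera calls.

## Working session

There is one attempt and no reset: what is moved stays moved. The work goes in short steps, Python scripts to look and compute and a shell command to move; the robot and the scene stay as the last step left them, time stands still between calls to the robot, and variables do not carry over. Pictures are saved under pics/ and viewed, about 8 in all and at most 12, crops included, and the job is handed in when it is done.

```bash
mkdir -p pics; ls
cat > h.py <<'E'
from station import arm
import numpy as np, cv2
def save(p,name): cv2.imwrite('pics/'+name,cv2.cvtColor(p,cv2.COLOR_RGB2BGR))
def ray(c,u,v,fish=False):
    K=c['mtx']; x=(u-K[0,2])/K[0,0]; y=(v-K[1,2])/K[1,1]
    if fish:
        r=np.hypot(x,y); s=np.sin(r)/r if r>1e-9 else 1; d=np.array([x*s,-y*s,-np.cos(r)])
    else: d=np.array([x,-y,-1.0])
    return c['pose'][:3,3], c['pose'][:3,:3]@d
def atz(c,u,v,z,fish=False):
    o,d=ray(c,u,v,fish); return o+d*(z-o[2])/d[2]
def proj(c,P,fish=False):
    q=np.linalg.inv(c['pose'])@np.r_[P,1]; x,y,z=q[0],-q[1],-q[2]; K=c['mtx']
    if fish:
        r=np.hypot(x,y); t=np.arctan2(r,z); x,y=x/r*t,y/r*t
    else: x,y=x/z,y/z
    return K[0,0]*x+K[0,2],K[1,1]*y+K[1,2]
def cloud(c):
    v,u=np.mgrid[:480,:640]; K=c['mtx']; Z=c['range_z']
    P=np.stack([(u-K[0,2])/K[0,0]*Z,-(v-K[1,2])/K[1,1]*Z,-Z],-1)
    return P@c['pose'][:3,:3].T+c['pose'][:3,3]
E
python3 - <<'E'
from h import *
print(arm.get_state())
T={}
for n in('top','side'):
    c=arm.grab_frame(n); save(c['frame'],n+'0.png'); np.savez(n+'0.npz',**{k:c[k] for k in('frame','range_z','mtx','pose')})
    P=cloud(c); print(n,c['mtx'].tolist(),c['pose'].round(3).tolist())
    for t in('barrel','lid','ring','spare_lid','spare_ring','bowl','spool','scoop','pliers'):
        for m in arm.masks_of(c,t)[:4]:
            k=m['mask']&(c['range_z']>0); 
            if k.sum()<5: continue
            q=P[k]; e=np.array(m['extent'])*[640,480,640,480]
            print(t,round(m['confidence'],2),e.round().tolist(),'med',np.median(q,0).round(3),'zmax',np.percentile(q[:,2],95).round(3))
E
```

```text
pics
{'t': 0.0, 'q': array([-9.12907872e-01,  3.59396877e-01,  1.10296232e-02, -3.83582679e-04,
       -1.22410677e+00, -2.88118799e-01]), 'qd': array([-3.12467343e-05,  3.98717426e-04,  9.82660765e-05, -1.11275633e-03,
        1.12180455e-03, -1.51561933e-03]), 'joint_efforts': array([-2.92844870e-04, -5.82713199e+01,  2.93042207e+01,  6.99670494e+00,
        6.88069253e-03, -2.07242474e-04]), 'eef_pos': array([ 0.24375108, -0.62890154,  0.22559749]), 'ee_rot': array([1.64723462, 1.56908031, 2.01687364]), 'force': array([-0.35909885, -0.11253365, -0.49824805]), 'moment': array([-0.06107662,  0.02297448,  0.01727241]), 'width': 0.08757778346797196}
top [[618.3234411642188, 0.0, 316.3811599865855], [0.0, 618.3234411642188, 239.6118947344536], [0.0, 0.0, 1.0]] [[0.013, 0.984, -0.175, 0.269], [-1.0, 0.015, 0.007, 0.006], [0.01, 0.175, 0.984, 1.635], [0.0, 0.0, 0.0, 1.0]]
barrel 0.74 [319.0, 229.0, 58.0, 58.0] med [ 0.572 -0.007  0.022] zmax 0.099
lid 0.7 [223.0, 272.0, 18.0, 19.0] med [0.47  0.239 0.012] zmax 0.027
lid 0.62 [220.0, 302.0, 14.0, 16.0] med [0.386 0.243 0.011] zmax 0.029
r
[... 1478 characters left out ...]
0.243 0.013] zmax 0.031
ring 0.95 [416.0, 191.0, 27.0, 23.0] med [ 0.494 -0.34   0.02 ] zmax 0.026
ring 0.83 [386.0, 215.0, 24.0, 26.0] med [ 0.507 -0.231  0.021] zmax 0.026
spare_lid 0.52 [361.0, 334.0, 17.0, 15.0] med [0.369 0.083 0.013] zmax 0.03
spare_ring 0.89 [393.0, 279.0, 23.0, 21.0] med [ 0.393 -0.072  0.015] zmax 0.02
bowl 0.85 [202.0, 274.0, 47.0, 39.0] med [0.723 0.147 0.021] zmax 0.038
spool 0.85 [125.0, 354.0, 25.0, 25.0] med [0.698 0.381 0.03 ] zmax 0.034
spool 0.49 [303.0, 258.0, 83.0, 77.0] med [0.564 0.015 0.035] zmax 0.102
scoop 0.74 [316.0, 196.0, 22.0, 19.0] med [ 0.684 -0.212  0.006] zmax 0.015
pliers 0.58 [378.0, 153.0, 38.0, 22.0] med [ 0.653 -0.432  0.009] zmax 0.014
```

Run:
```python
import cv2,numpy as np
t=cv2.imread('pics/top0.png');
a=cv2.resize(t[150:330,150:510],None,fx=2.2,fy=2.2,interpolation=cv2.INTER_CUBIC)
cv2.imwrite('pics/a.png',a); print(a.shape)
```

```text
(396, 792, 3)
```

View pics/a.png

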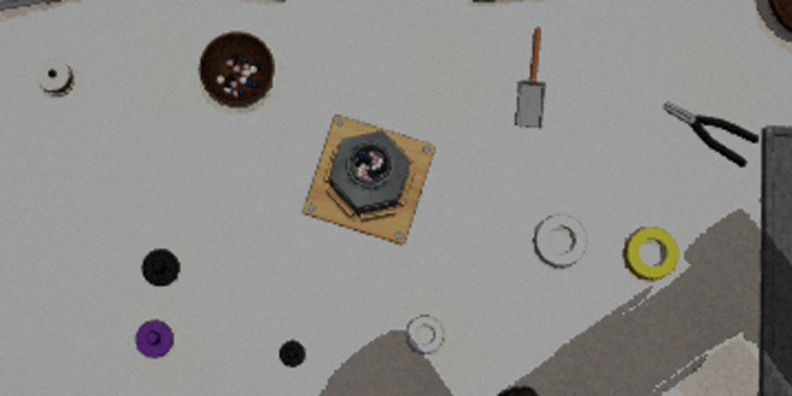

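Candidates: lid – black large (223,271), purple (220,304, excluded), small black (283,310). Ring – aluminium large (404,259), yellow (447,265, excluded), small (343,302). I choose (223,271) and (404,259), and head for the lid.

```bash
python3 -m inch '1 .5 0 0 0 0;1 1 0 0 0 0;1 1 0 0 0 0;1 1 0 0 0 0;1 1 0 0 0 0;1 1 0 0 0 -.8;1 1 0 0 0 -.8;.5 1 0 0 0 -.8;0 1 0 0 0 -.8;0 1 0 0 0 -.8;0 1 0 0 0 -.2;0 1 0 0 0 0' 1
python3 -m inch '0 1 0 0 0 0;0 1 0 0 0 0;0 1 0 0 0 0;0 1 0 0 0 0;0 1 0 0 0 0;0 1 0 0 0 0;0 1 0 0 0 0;0 1 0 0 0 0;0 1 0 0 0 0;0 1 0 0 0 0;0 1 0 0 0 0;0 1 0 0 0 0'
python3 -m inch '0 1 -.3 0 0 0;0 1 -.3 0 0 0;0 1 -.3 0 0 0;0 1 -.3 0 0 0;0 1 -.3 0 0 0;0 .5 -.3 0 0 0;0 0 0 0 0 0;0 0 0 0 0 0' 0.5
cat > look.py <<'E'
import sys; from h import *
name=sys.argv[1]; c=arm.grab_frame('wrist'); save(c['frame'],name); s=arm.get_state()
print(s['eef_pos'].round(4),s['ee_rot'].round(3),s['q'].round(2),s['force'].round(1),c['mtx'].round(1).tolist(),c['pose'].round(3).tolist())
for a in sys.argv[2:]:
    t,z=a.split(':')
    for m in arm.place_of(c,t)[:3]:
        u,v=np.array(m['position'])*[640,480]; print(t,round(m['confidence'],2),round(u),round(v),atz(c,u,v,float(z),True).round(4))
    for m in arm.masks_of(c,t)[:3]:
        e=np.array(m['extent'])*[640,480,640,480]; print(' mask',round(m['confidence'],2),e.round(),atz(c,e[0],e[1],float(z),True).round(4))
E
python3 look.py w1.png lid:0 lid_flange:0.008
```

```text
t: 2.5
eef_pos: [0.4689, -0.2834, 0.2267]
ee_rot: [-0.2, 1.57, -0.197]
force: [0.3, 0.4, -0.3]
width: 0.0876
t: 4.0
eef_pos: [0.4689, 0.0766, 0.2268]
ee_rot: [0.495, 1.57, 0.498]
force: [0.2, 0.4, -0.9]
width: 0.0873
t: 5.0
eef_pos: [0.4689, 0.2401, 0.1727]
ee_rot: [-1.784, 1.571, -1.781]
force: [0.0, -0.1, 1.2]
width: 0.0437
[0.469  0.24   0.1729] [0.579 1.571 0.581] [ 0.85  0.16 -0.39  0.   -1.02 -2.41] [-0.2  0.2  0.7] [[371.6, 0.0, 318.2], [0.0, 371.6, 245.1], [0.0, 0.0, 1.0]] [[-0.004, -0.961, -0.277, 0.395], [1.0, -0.004, -0.001, 0.24], [-0.0, -0.277, 0.961, 0.331], [0.0, 0.0, 0.0, 1.0]]
lid 0.85 323 133 [0.3879 0.2445 0.    ]
 mask 0.93 [319. 227.  56.  49.] [0.4737 0.2413 0.    ]
 mask 0.87 [324. 130.  52.  50.] [0.3856 0.245  0.    ]
lid_flange 0.87 321 227 [0.4712 0.2432 0.008 ]
 mask 0.91 [321. 229.  50.  52.] [0.4731 0.2434 0.008 ]
 mask 0.77 [323. 129.  55.  52.] [0.385  0.2446 0.008 ]
```

View pics/w1.png

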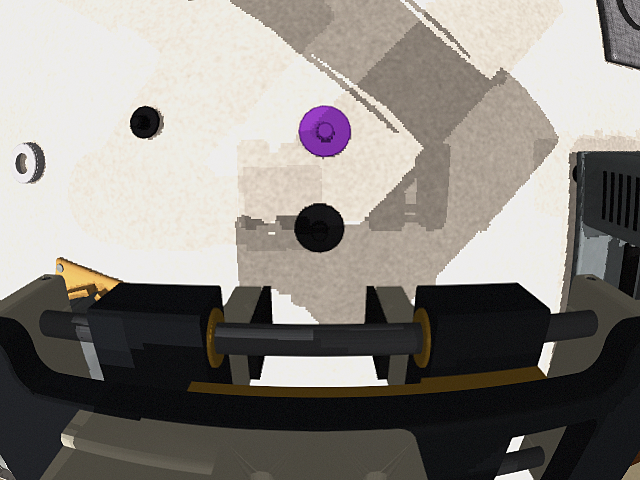

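The crop confirms the black lid at (319,228), with the purple one at (325,131) and the small black at (145,121). Lid centre ≈ (0.471, 0.242).

```bash
python3 -m inch '.07 .06 -1 0 0 0;0 0 -1 0 0 0;0 0 -1 0 0 0;0 0 -1 0 0 0;0 0 -1 0 0 0;0 0 -.27 0 0 0;0 0 0 0 0 0' 0.45
python3 -m inch '0 0 0 0 0 0;0 0 0 0 0 0;0 0 0 0 0 0;0 0 0 0 0 0' 0 25
python3 -m inch '0 0 1 0 0 0;0 0 1 0 0 0;0 0 1 0 0 0;0 0 1 0 0 0;0 0 1 0 0 0;0 0 .5 0 0 0;0 0 0 0 0 0'
```

```text
t: 6.12
eef_pos: [0.4712, 0.2423, 0.0146]
ee_rot: [-2.007, 1.57, -2.003]
force: [0.1, 1.1, 0.6]
width: 0.0394
t: 6.62
eef_pos: [0.4713, 0.2427, 0.0151]
ee_rot: [0.707, 1.57, 0.71]
force: [-1.1, -0.5, 5.5]
width: 0.013
t: 7.5
eef_pos: [0.4712, 0.2427, 0.18]
ee_rot: [0.911, 1.569, 0.914]
force: [-0.4, -0.2, -1.1]
width: 0.0131
```

```bash
python3 -m inch '1 -1 0 0 0 0;1 -1 0 0 0 0;1 -1 0 0 0 0;1 -1 0 0 0 0;1 -1 0 0 0 0;.8 -1 0 0 0 0;0 -1 0 0 0 0;0 -.9 0 0 0 0;0 0 0 0 0 0;0 0 0 0 0 0'
python3 look.py w2.png barrel_mouth:0.106 barrel:0.07 lid:.13
```

```text
t: 8.75
eef_pos: [0.6446, 0.0055, 0.1781]
ee_rot: [-3.019, 1.569, -3.017]
force: [0.5, 0.3, 0.8]
width: 0.0132
[0.6447 0.0059 0.1784] [-2.998  1.569 -2.995] [ 0.31  0.34 -0.12 -0.   -1.1  -1.88] [0.8 0.3 0.5] [[371.6, 0.0, 318.2], [0.0, 371.6, 245.1], [0.0, 0.0, 1.0]] [[-0.004, -0.961, -0.275, 0.571], [1.0, -0.004, -0.001, 0.006], [-0.0, -0.275, 0.961, 0.337], [0.0, 0.0, 0.0, 1.0]]
barrel_mouth 0.6 292 165 [ 0.586  -0.0105  0.106 ]
 mask 0.62 [305. 157. 180. 169.] [ 0.5807 -0.0023  0.106 ]
barrel 0.87 303 156 [ 0.5816 -0.0051  0.07  ]
 mask 0.92 [305. 159. 174. 176.] [ 0.5837 -0.0035  0.07  ]
lid 0.72 315 294 [0.6614 0.0043 0.13  ]
```

View pics/w2.png

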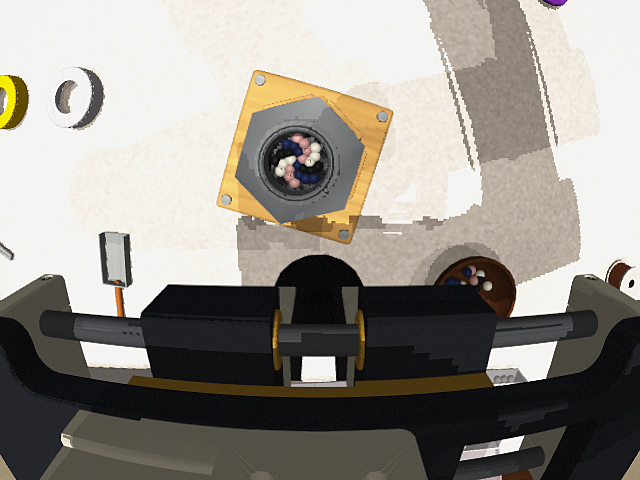

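Run:
```python
from h import *
c=arm.grab_frame('wrist'); Z=c['range_z']; K=c['mtx']
v,u=np.mgrid[:480,:640]; x=(u-K[0,2])/K[0,0]; y=(v-K[1,2])/K[1,1]; r=np.hypot(x,y)+1e-9; t=np.tan(r)/r
P=np.stack([x*t*Z,-y*t*Z,-Z],-1)@c['pose'][:3,:3].T+c['pose'][:3,3]
d=np.hypot(P[...,0]-.572,P[...,1])
k=(Z>0)&(d<.06)&(P[...,2]>.1)&(P[...,2]<.112)&(v<235); q=P[k]; print(k.sum(),q[:,2].mean())
from scipy.optimize import least_squares
f=least_squares(lambda p:np.hypot(q[:,0]-p[0],q[:,1]-p[1])-.5*(.0205+.024),[.57,0],loss='soft_l1',f_scale=.002); print('cloud fit',f.x,np.abs(f.fun).mean())
S=[atz(c,*p,.026,True) for p in((260,79),(383,117),(343,234),(226,200))]; S=np.array(S); print('screws',S.mean(0).round(4),S.round(4).tolist())
g=cv2.cvtColor(c['frame'],cv2.COLOR_RGB2GRAY)
h=cv2.HoughCircles(g[100:230,220:380],cv2.HOUGH_GRADIENT,1.2,5,param1=120,param2=20,minRadius=25,maxRadius=50)
for a in (h[0][:6] if h is not None else []): print(a+[220,100,0],atz(c,a[0]+220,a[1]+100,.106,True).round(4))
for n in('top','side'):
    C=arm.grab_frame(n)
    P2=cloud(C); kk=(np.hypot(P2[...,0]-.572,P2[...,1])<.05)&(P2[...,2]>.098)&(P2[...,2]<.113); print(n,kk.sum(),(P2[kk].max(0)+P2[kk].min(0)).round(4)/2 if kk.any() else '')
# predicted rim overlay
im=c['frame'].copy()
for R,col in((.0205,(255,0,0)),(.024,(0,255,0))):
    for th in np.linspace(0,6.28,90): 
        a,b=proj(c,[f.x[0]+R*np.cos(th),f.x[1]+R*np.sin(th),.106],True); im[int(round(b)),int(round(a))]=col
save(cv2.resize(im[90:240,210:400],None,fx=3,fy=3,interpolation=cv2.INTER_NEAREST),'o1.png')
```

```text
1987 0.10436114695839933
cloud fit [ 0.58438031 -0.0081788 ] 0.0017647395960825115
screws [ 0.585 -0.007  0.026] [[0.518, -0.0425, 0.026], [0.5499, 0.0599, 0.026], [0.6511, 0.028, 0.026], [0.621, -0.0735, 0.026]]
[295.         160.60000229  37.24000168] [ 0.5837 -0.0083  0.106 ]
[317.80000305 151.00000381  45.27999878] [0.5777 0.0058 0.106 ]
[272.20000076 176.20000458  49.24000168] [ 0.5934 -0.0227  0.106 ]
[281.80000305 173.80000305  47.92000198] [ 0.592  -0.0166  0.106 ]
[278.20000076 152.20000076  49.24000168] [ 0.5784 -0.0188  0.106 ]
[302.20000458 177.40000153  49.24000168] [ 0.5943 -0.0038  0.106 ]
top 125 [ 0.58305 -0.0088   0.10535]
side 253 [ 0.5839 -0.0073  0.1041]
```

View pics/o1.png

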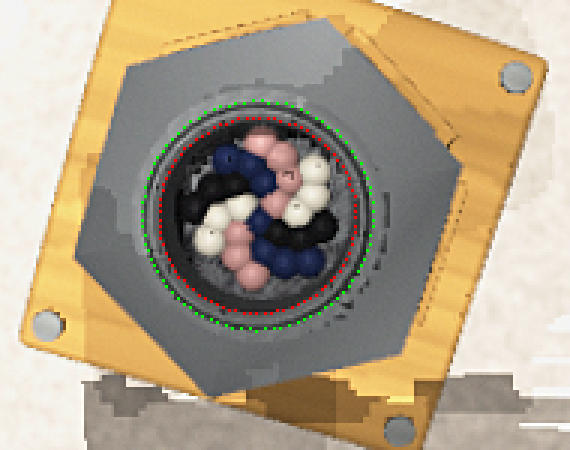

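The overlay matches the rim (centre of the crop at about (258,215)); mouth ≈ (0.584, −0.008). Moving above it.

```bash
python3 -m inch '-.7 -.2 0 0 0 0;-.7 -.2 0 0 0 0;-.62 -.05 0 0 0 0;0 0 -.6 0 0 0;0 0 -.6 0 0 0;0 0 -.5 0 0 0;0 0 0 0 0 0;0 0 0 0 0 0'
python3 -m inch '0 0 -.1 0 0 0;0 0 -.1 0 0 0;0 0 -.05 0 0 0;0 0 0 0 0 0;0 0 0 0 0 0'
```

```text
t: 10.25
eef_pos: [0.5849, -0.008, 0.1289]
ee_rot: [-0.153, 1.57, -0.149]
force: [-0.8, -0.6, -0.3]
width: 0.013
t: 10.88
eef_pos: [0.5845, -0.008, 0.121]
ee_rot: [0.255, 1.571, 0.258]
force: [0.5, 0.8, -0.8]
width: 0.013
```

```bash
python3 -m inch '-.02 0 -.06 0 0 0;0 0 -.06 0 0 0;0 0 0 0 0 0'; python3 -m inch '0 0 -.05 0 0 0;0 0 -.05 0 0 0;0 0 0 0 0 0;0 0 0 0 0 0'
```

```text
t: 11.25
eef_pos: [0.5837, -0.0081, 0.1171]
ee_rot: [-2.953, 1.57, -2.95]
force: [-0.3, -0.1, -0.9]
width: 0.0129
t: 11.75
eef_pos: [0.5838, -0.0081, 0.1144]
ee_rot: [-1.897, 1.571, -1.894]
force: [0.3, 0.6, -0.9]
width: 0.0131
```

```bash
python3 -m inch '0 0 -.03 0 0 0;0 0 -.03 0 0 0;0 0 0 0 0 0'; python3 -m inch '0 0 -.03 0 0 0;0 0 0 0 0 0'
```

```text
t: 12.12
eef_pos: [0.5839, -0.0081, 0.113]
ee_rot: [-0.145, 1.57, -0.141]
force: [-1.4, 0.1, 4.8]
width: 0.013
t: 12.38
eef_pos: [0.584, -0.0081, 0.1129]
ee_rot: [-0.177, 1.57, -0.173]
force: [-3.9, 1.7, 10.4]
width: 0.0132
```

```bash
python3 -m inch '0 0 0 0 0 0;0 0 0 0 0 0;0 0 0 0 0 0' 0.5; python3 -m inch '0 0 .5 0 0 0;0 0 1 0 0 0;0 0 1 0 0 0;0 -1 .4 0 0 0;0 -1 0 0 0 0;-.5 -1 0 0 0 0;-.5 -1 0 0 0 0;-.5 -1 0 0 0 0;-.5 -1 0 0 0 0;-.5 -1 0 0 0 0;0 -.6 0 0 0 0;0 0 0 0 0 0' 1
python3 look.py w3.png ring:0 ring_lip:.019
python3 - <<'E'
from h import *
c=arm.grab_frame('side'); P=cloud(c); d=np.hypot(P[...,0]-.584,P[...,1]+.008)
for lo,hi in((0,.008),(.013,.019),(.019,.0225)):
    k=(d>=lo)&(d<hi)&(P[...,2]>.09); print(lo,hi,k.sum(),np.percentile(P[k][:,2],[5,50,95]).round(4))
u,v=proj(c,[.584,-.008,.106]); u,v=int(u),int(v)
a=cv2.resize(c['frame'][v-45:v+45,u-60:u+60],None,fx=4,fy=4,interpolation=cv2.INTER_CUBIC)
w=cv2.imread('pics/w3.png')[:,:,::-1]
b=np.zeros((360,800,3),np.uint8); b[:,:480]=a; b[:240,480:]=cv2.resize(w,(320,240)); save(b,'o2.png')
E
```

```text
t: 12.75
eef_pos: [0.5837, -0.0081, 0.1113]
ee_rot: [-3.027, 1.57, -3.024]
force: [-0.8, 0.2, 0.7]
width: 0.0371
t: 14.25
eef_pos: [0.5092, -0.2371, 0.1993]
ee_rot: [-0.368, 1.57, -0.367]
force: [-0.1, 1.2, -0.2]
width: 0.0875
[ 0.5093 -0.2364  0.1991] [-0.11   1.57  -0.108] [-0.09  0.19 -0.28  0.   -1.09 -1.48] [-0.  -0.5 -0. ] [[371.6, 0.0, 318.2], [0.0, 371.6, 245.1], [0.0, 0.0, 1.0]] [[-0.003, -0.961, -0.277, 0.435], [1.0, -0.003, -0.001, -0.237], [-0.0, -0.277, 0.961, 0.358], [0.0, 0.0, 0.0, 1.0]]
ring 0.78 315 216 [ 0.5089 -0.2402  0.    ]
ring 0.68 205 202 [ 0.4942 -0.3501  0.    ]
 mask 0.72 [314. 223.  66.  72.] [ 0.5159 -0.2405  0.    ]
 mask 0.57 [202. 205.  67.  65.] [ 0.497 -0.354  0.   ]
ring_lip 0.68 202 211 [ 0.4998 -0.3476  0.019 ]
ring_lip 0.66 314 220 [ 0.5086 -0.2406  0.019 ]
 mask 0.97 [204. 206.  65.  65.] [ 0.495  -0.3461  0.019 ]
 mask 0.91 [316. 220.  71.  71.] [ 0.5091 -0.2391  0.019 ]
 mask 0.46 [520. 265. 116. 103.] [ 0.5551 -0.0194  0.019 ]
0 0.008 69 [0.1106 0.1221 0.1304]
0.013 0.019 85 [0.1068 0.1106 0.1136]
0.019 0.0225 133 [0.092  0.1082 0.113 ]
```

View pics/o2.png

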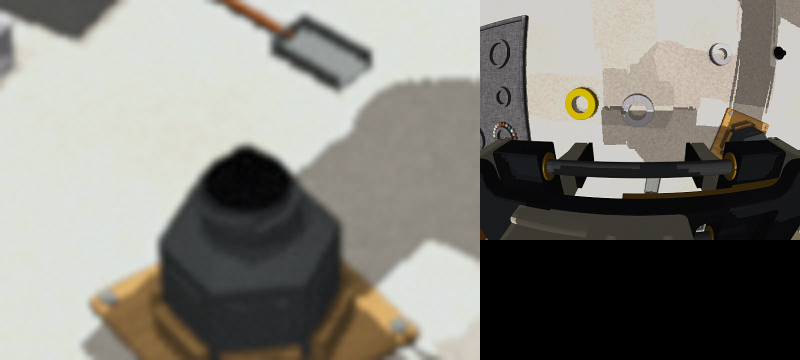

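Lid looks seated (flange top ~0.110, knob upright, in the left crop at (245,170)). Ring at ~(0.509,−0.239). Turning the wrist half round anticlockwise for screwing room before grasping.

```bash
python3 -m inch '0 0 -.1 0 0 1;0 0 -.1 0 0 1;0 0 -.1 0 0 1;0 0 -.1 0 0 1;0 0 0 0 0 1;0 0 0 0 0 1;0 0 0 0 0 1;0 0 0 0 0 1;0 0 0 0 0 1;0 0 0 0 0 1;0 0 0 0 0 1;0 0 0 0 0 1'
python3 -m inch '0 0 0 0 0 1;0 0 0 0 0 1;0 0 0 0 0 1;0 0 0 0 0 1;0 0 0 0 0 1;0 0 0 0 0 1;0 0 0 0 0 1;0 0 0 0 0 1;0 0 0 0 0 1;0 0 0 0 0 1;0 0 0 0 0 1;0 0 0 0 0 1'
python3 -m inch '0 0 0 0 0 1;0 0 0 0 0 1;0 0 0 0 0 1;0 0 0 0 0 1;0 0 0 0 0 1;0 0 0 0 0 1;0 0 0 0 0 1;0 0 0 0 0 1;0 0 0 0 0 1;0 0 0 0 0 1;0 0 0 0 0 1;0 0 0 0 0 1;0 0 0 0 0 0'
python3 -m inch '0 0 0 0 0 1;0 0 0 0 0 1;0 0 0 0 0 1;0 0 0 0 0 1;0 0 0 0 0 1;0 0 0 0 0 1;0 0 0 0 0 1;0 0 0 0 0 1;0 0 0 0 0 1;0 0 0 0 0 1;0 0 0 0 0 1;0 0 0 0 0 1'
python3 look.py w4.png ring:0.022 ring_lip:.022
```

```text
t: 16.05
eef_pos: [0.509, -0.2355, 0.1867]
ee_rot: [1.815, 1.571, 2.869]
force: [0.0, 1.1, -0.4]
width: 0.0873
t: 17.55
eef_pos: [0.509, -0.2355, 0.1867]
ee_rot: [0.953, 1.571, 3.055]
force: [-0.3, -0.0, -0.9]
width: 0.0878
t: 19.05
eef_pos: [0.5091, -0.2355, 0.1867]
ee_rot: [-0.148, 1.571, 3.0]
force: [-0.1, 0.1, -0.1]
width: 0.0875
[ 0.509  -0.2355  0.1867] [-0.127  1.571  3.025] [-0.08  0.2  -0.3  -0.   -1.07  1.67] [-0.8  0.  -0.2] [[371.6, 0.0, 318.2], [0.0, 371.6, 245.1], [0.0, 0.0, 1.0]] [[0.008, 0.961, 0.275, 0.584], [-1.0, 0.008, 0.002, -0.235], [-0.0, -0.275, 0.961, 0.345], [0.0, 0.0, 0.0, 1.0]]
ring 0.91 434 233 [ 0.504  -0.3427  0.022 ]
ring 0.75 324 220 [ 0.5154 -0.2406  0.022 ]
 mask 0.98 [325. 224.  68.  70.] [ 0.5109 -0.2413  0.022 ]
 mask 0.87 [436. 237.  68.  69.] [ 0.5001 -0.3449  0.022 ]
ring_lip 0.59 440 244 [ 0.494  -0.3499  0.022 ]
 mask 0.91 [325. 223.  73.  70.] [ 0.5123 -0.241   0.022 ]
 mask 0.64 [439. 239.  65.  65.] [ 0.4987 -0.3476  0.022 ]$: bad value
```

```bash
python3 -m inch '.03 -.16 -1 0 0 0;0 0 -1 0 0 0;0 0 -1 0 0 0;0 0 -1 0 0 0;0 0 -1 0 0 0;0 0 -.5 0 0 0;0 0 -.5 0 0 0;0 0 0 0 0 0'
python3 -m inch '0 0 0 0 0 0;0 0 0 0 0 0;0 0 0 0 0 0;0 0 0 0 0 0' 0 35
python3 -m inch '0 0 .5 0 0 0;0 0 1 0 0 0;0 0 1 0 0 0;0 0 1 0 0 0;0 0 1 0 0 0;0 0 1 0 0 0;0 0 .5 0 0 0;0 0 0 0 0 0;0 0 0 0 0 0'
python3 - <<'E'
from h import *
c=arm.grab_frame('wrist'); np.savez('w5.npz',**{k:c[k] for k in('frame','range_z','mtx','pose')}); save(c['frame'],'w5.png'); print(arm.get_state()['eef_pos'])
E
```

```text
t: 20.3
eef_pos: [0.5094, -0.2408, 0.006]
ee_rot: [-0.112, 1.569, 3.033]
force: [-0.2, -0.1, 0.2]
width: 0.0877
t: 20.8
eef_pos: [0.5101, -0.2409, 0.0072]
ee_rot: [2.895, 1.57, -0.243]
force: [-0.7, 1.0, 4.2]
width: 0.0606
t: 21.92
eef_pos: [0.509, -0.2406, 0.1855]
ee_rot: [-0.357, 1.569, 2.788]
force: [0.3, 0.1, -1.0]
width: 0.0611
[ 0.50893447 -0.24064911  0.18528251]
```

View pics/w5.png

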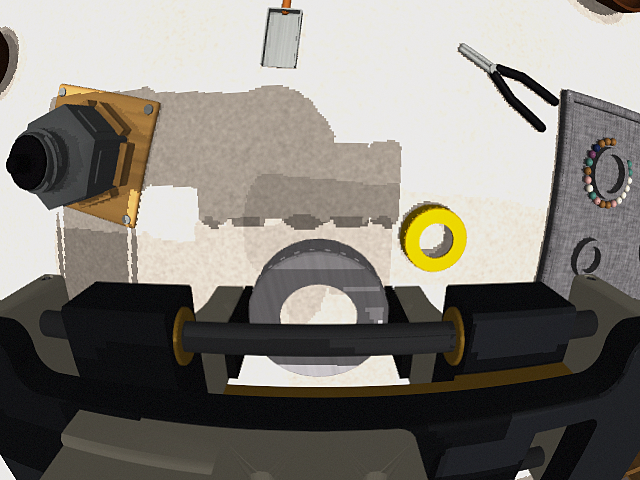

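Run:
```python
from h import *
c=dict(np.load('w5.npz')); zt=.1853+.0155
for u,v,r in((318,284,.017),(318,248,.031),(318,239,.0315)):
    print(u,v,(atz(c,u,v,zt,True)-[r,0,0]).round(4), 'foot',(atz(c,u,v,zt-.022,True)-[r,0,0]).round(4))
g=c['frame']
print([int(x) for x in g[232:300:2,318].mean(-1)])
for xc in(.507,.509,.511): print(xc,[np.round(proj(c,[xc+r,-.2406,zt],True)[1],1) for r in(.0315,.017)])
```

```text
318 284 [ 0.5095 -0.2402  0.2008] foot [ 0.5005 -0.2402  0.1788]
318 248 [ 0.511  -0.2401  0.2008] foot [ 0.5045 -0.2401  0.1788]
318 239 [ 0.5143 -0.2401  0.2008] foot [ 0.5083 -0.2401  0.1788]
[206, 203, 205, 166, 72, 74, 74, 75, 77, 68, 115, 121, 135, 136, 136, 133, 133, 133, 136, 93, 95, 92, 95, 95, 92, 87, 141, 207, 205, 207, 206, 202, 209, 196]
0.507 [np.float64(256.4), np.float64(289.4)]
0.509 [np.float64(251.7), np.float64(285.0)]
0.511 [np.float64(246.9), np.float64(280.5)]
```

```bash
python3 -m inch '0 1 0 0 0 0;0 1 0 0 0 0;0 1 0 0 0 0;0 1 0 0 0 0;0 1 0 0 0 0;0 1 0 0 0 0;0 1 0 0 0 0;0 .75 0 0 0 0;0 0 0 0 0 0;0 0 0 0 0 0'
python3 - <<'E'
from h import *
from scipy.optimize import least_squares
c=arm.grab_frame('wrist'); print(arm.get_state()['eef_pos'].round(4)); im=c['frame'].copy()
for t in('barrel','lid'):
  for m in arm.masks_of(c,t)[:2]: e=np.array(m['extent'])*[640,480,640,480]; print(t,round(m['confidence'],2),e.round())
Z=c['range_z']; K=c['mtx']
v,u=np.mgrid[:480,:640]; x=(u-K[0,2])/K[0,0]; y=(v-K[1,2])/K[1,1]; r=np.hypot(x,y)+1e-9; t=np.tan(r)/r
P=np.stack([x*t*Z,-y*t*Z,-Z],-1)@c['pose'][:3,:3].T+c['pose'][:3,3]
d=np.hypot(P[...,0]-.584,P[...,1]+.008)
k=(Z>0)&(d<.035)&(P[...,2]>.107)&(P[...,2]<.113)&(v<240); q=P[k]
if k.any(): print('flange',k.sum(),((q.max(0)+q.min(0))/2).round(4),q.mean(0).round(4))
k=(Z>0)&(d<.015)&(P[...,2]>.125)&(v<240); q=P[k]
if k.any(): print('knob',k.sum(),((q.max(0)+q.min(0))/2).round(4))
for R,z,col in((.0225,.1095,(255,0,0)),(.007,.1275,(0,255,0)),(.024,.106,(0,0,255))):
    for th in np.linspace(0,6.28,70):
        a,b=proj(c,[.584+R*np.cos(th),-.008+R*np.sin(th),z],True); im[int(round(b)),int(round(a))]=col
a,b=map(int,proj(c,[.584,-.008,.11],True)); print(a,b)
s=slice(max(b-60,0),b+60); w=slice(a-70,a+70)
save(cv2.resize(np.hstack([im[s,w],np.clip(c['frame'][s,w].astype(int)*3,0,255).astype(np.uint8)]),None,fx=2.8,fy=2.8,interpolation=cv2.INTER_NEAREST),'o3.png')
E
```

```text
t: 23.22
eef_pos: [0.5094, -0.0086, 0.1859]
ee_rot: [0.36, 1.569, -2.778]
force: [-0.1, 0.1, -0.2]
width: 0.0605
[ 0.5094 -0.0089  0.1861]
barrel 0.62 [321. 144. 175. 172.]
lid 0.6 [317. 142.  68.  68.]
flange 3436 [ 0.5845 -0.0083  0.1099] [ 0.5845 -0.0078  0.1099]
knob 479 [ 0.5845 -0.0079  0.1274]
318 142
```

View pics/o3.png

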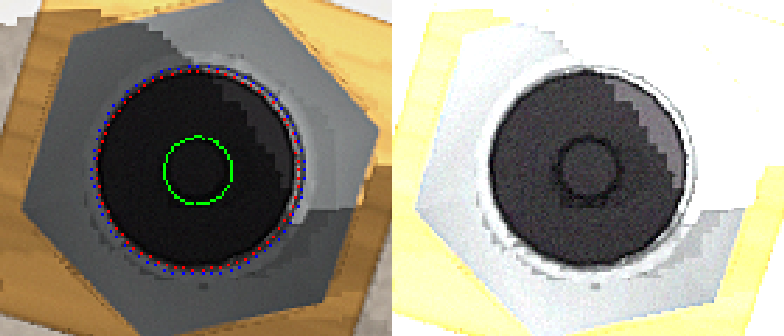

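Picture: lid sits centred in the mouth, knob centred (198,170), flange concentric with the rim. Bringing the ring over.

```bash
python3 -m inch '.9 0 0 0 0 0;.9 .02 0 0 0 0;.68 0 0 0 0 0;0 0 -.6 0 0 0;0 0 -.8 0 0 0;0 0 -.6 0 0 0;0 0 -.3 0 0 0;0 0 0 0 0 0;0 0 0 0 0 0'
python3 -m inch '0 0 -.05 0 0 0;0 0 -.05 0 0 0;0 0 0 0 0 0'
```

```text
t: 24.5
eef_pos: [0.5847, -0.0078, 0.1185]
ee_rot: [-3.038, 1.57, 0.107]
force: [-0.6, 0.1, 0.1]
width: 0.061
t: 24.88
eef_pos: [0.5841, -0.0077, 0.1147]
ee_rot: [-1.728, 1.571, 1.416]
force: [0.4, -0.7, -1.7]
width: 0.0607
```

```bash
for i in 1; do python3 -m inch '0 0 -.05 0 0 0;0 0 -.05 0 0 0;0 0 0 0 0 0'; done; python3 -m inch '0 0 -.04 0 0 0;0 0 -.04 0 0 0;0 0 0 0 0 0'
```

```text
t: 25.25
eef_pos: [0.584, -0.0078, 0.1115]
ee_rot: [0.238, 1.57, -2.9]
force: [-0.1, -0.5, -0.9]
width: 0.0608
t: 25.62
eef_pos: [0.5843, -0.0079, 0.1092]
ee_rot: [2.372, 1.571, -0.766]
force: [0.8, -0.8, -0.7]
width: 0.0608
```

```bash
python3 -m inch '0 0 -.04 0 0 0;0 0 -.04 0 0 0;0 0 0 0 0 0'; python3 -m inch '0 0 -.04 0 0 0;0 0 0 0 0 0'
```

```text
t: 26.0
eef_pos: [0.5843, -0.008, 0.1069]
ee_rot: [2.114, 1.57, -1.024]
force: [1.9, -2.9, -1.4]
width: 0.0608
t: 26.25
eef_pos: [0.5844, -0.008, 0.1065]
ee_rot: [2.532, 1.57, -0.606]
force: [-1.7, -2.0, 7.3]
width: 0.0604
```

```bash
python3 -m inch '0 0 -.012 0 0 -1;0 0 -.012 0 0 -1;0 0 -.012 0 0 -1;0 0 -.012 0 0 -1;0 0 -.012 0 0 -1;0 0 -.012 0 0 -1'
python3 -m inch '0 0 -.012 0 0 -1;0 0 -.012 0 0 -1;0 0 -.012 0 0 -1;0 0 -.012 0 0 -1;0 0 -.012 0 0 -1;0 0 -.012 0 0 -1'
python3 -c "
from h import *
s=arm.get_state();print(s['q'].round(2),s['moment'].round(2),s['force'].round(1))"
```

```text
t: 27.0
eef_pos: [0.5846, -0.0085, 0.1044]
ee_rot: [2.829, 1.569, -0.835]
force: [1.0, -5.7, 6.3]
width: 0.0607
t: 27.75
eef_pos: [0.5843, -0.0086, 0.1022]
ee_rot: [2.928, 1.57, -1.26]
force: [-0.4, -5.6, 6.7]
width: 0.0607
[ 0.32  0.32 -0.35  0.   -0.9   0.2 ] [-2.24  0.5   0.21] [-0.4 -5.6  6.7]
```

```bash
python3 -m inch '0 -.02 -.012 0 0 -1;0 0 -.012 0 0 -1;0 0 -.012 0 0 -1;0 0 -.012 0 0 -1;0 0 -.012 0 0 -1;0 0 -.012 0 0 -1;0 0 -.012 0 0 -1;0 0 -.012 0 0 -1'
python3 -m inch '0 0 -.012 0 0 -1;0 0 -.012 0 0 -1;0 0 -.012 0 0 -1;0 0 -.012 0 0 -1;0 0 0 0 0 0' - 50
python3 -c "
from h import *
s=arm.get_state();print(s['q'].round(2),s['moment'].round(2),s['force'].round(1))"
```

```text
t: 28.75
eef_pos: [0.5841, -0.0087, 0.0993]
ee_rot: [-2.264, 1.57, -0.867]
force: [-1.9, -4.1, 7.8]
width: 0.061
t: 29.38
eef_pos: [0.584, -0.0088, 0.0977]
ee_rot: [-2.735, 1.57, -1.686]
force: [-1.1, -3.2, 6.1]
width: 0.0607
[ 0.32  0.33 -0.36  0.   -0.89 -0.84] [-1.28  0.89 -0.2 ] [-1.1 -3.2  6.1]
```

```bash
cat > m.sh <<'E'
python3 -c "
from h import *
s=arm.get_state();print(s['q'][5].round(3),s['moment'].round(2),s['joint_efforts'][5].round(2))"
E
python3 -m inch '0 0 -.012 0 0 -1;0 0 -.012 0 0 -1;0 0 -.006 0 0 -1;0 0 0 0 0 0'; sh m.sh
python3 -m inch '0 0 0 0 0 -1;0 0 0 0 0 -1;0 0 0 0 0 0'; sh m.sh
python3 -m inch '0 0 0 0 0 -1;0 0 0 0 0 0'; sh m.sh
```

```text
t: 29.88
eef_pos: [0.584, -0.0089, 0.0975]
ee_rot: [-2.135, 1.57, -1.347]
force: [-3.9, -4.3, 12.1]
width: 0.0604
-1.104 [-1.32  1.64 -0.14] -0.42
t: 30.25
eef_pos: [0.584, -0.0089, 0.0975]
ee_rot: [-1.897, 1.57, -1.284]
force: [-2.9, -3.7, 12.0]
width: 0.0604
-1.278 [-1.31  1.67 -0.09] -0.41
t: 30.5
eef_pos: [0.5839, -0.0089, 0.0975]
ee_rot: [-1.854, 1.57, -1.328]
force: [-4.3, -3.5, 12.1]
width: 0.0604
-1.365 [-1.25  1.67 -0.08] -0.41
```

```bash
python3 -m inch '0 0 0 0 0 -1;0 0 0 0 0 0'; sh m.sh
python3 -m inch '0 0 0 0 0 -1;0 0 0 0 0 0'; sh m.sh
python3 - <<'E'
from h import *
c=arm.grab_frame('wrist'); save(c['frame'][200:400,160:480].repeat(2,0).repeat(2,1),'o4.png')
E
```

```text
t: 30.75
eef_pos: [0.5839, -0.0089, 0.0975]
ee_rot: [-1.918, 1.57, -1.479]
force: [-4.1, -4.0, 12.1]
width: 0.0608
-1.453 [-1.22  1.67 -0.12] -0.42
t: 31.0
eef_pos: [0.5838, -0.0089, 0.0975]
ee_rot: [-1.959, 1.57, -1.607]
force: [-5.3, -3.5, 12.6]
width: 0.0607
-1.54 [-1.3   1.75  0.07] -0.55
```

View pics/o4.png

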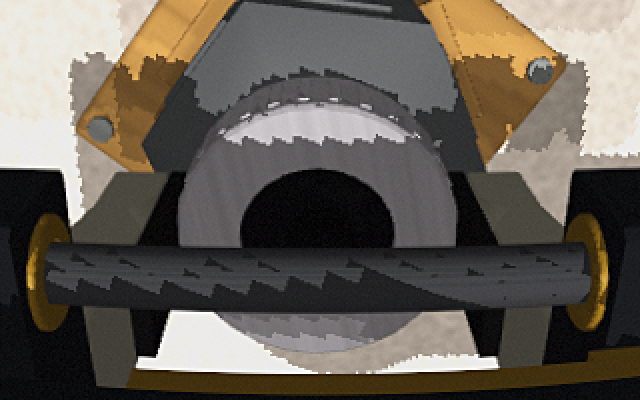

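Ring sits concentric on the barrel, gripped; torque just starts to rise. A bit further.

```bash
python3 -m inch '0 0 0 0 0 -.6;0 0 0 0 0 0'; sh m.sh
python3 -m inch '0 0 0 0 0 -.6;0 0 0 0 0 0'; sh m.sh
python3 -m inch '0 0 0 0 0 -.6;0 0 0 0 0 0'; sh m.sh
```

```text
t: 31.3
eef_pos: [0.5836, -0.0089, 0.0975]
ee_rot: [-2.223, 1.569, -1.922]
force: [-5.6, -4.3, 11.8]
width: 0.0608
-1.59 [-1.29  2.    1.02] -1.29
t: 31.55
eef_pos: [0.5843, -0.0087, 0.0974]
ee_rot: [-1.43, 1.569, -1.18]
force: [-2.6, -4.7, 9.4]
width: 0.0605
-1.642 [-1.4   1.23  1.6 ] -1.91
t: 31.8
eef_pos: [0.5855, -0.0085, 0.0974]
ee_rot: [-0.586, 1.568, -0.387]
force: [1.6, -5.7, 6.2]
width: 0.0608
-1.694 [-1.63 -0.44  1.82] -2.06
```

Torque climbed to ~1.8 Nm and saturated: tight. Release and retreat, then check.

```bash
python3 -m inch '0 0 0 0 0 0;0 0 0 0 0 0;0 0 0 0 0 0;0 0 0 0 0 0' 1
python3 -m inch '0 0 .5 0 0 0;0 0 1 0 0 0;0 0 1 0 0 0;0 0 1 0 0 0;0 -1 0 0 0 0;0 -1 0 0 0 0;0 -1 0 0 0 0;-.5 -1 0 0 0 0;-1 -1 0 0 0 0;-1 -1 0 0 0 0;0 0 0 0 0 0;0 0 0 0 0 0'
python3 - <<'E'
from h import *
c=arm.grab_frame('side'); P=cloud(c); d=np.hypot(P[...,0]-.584,P[...,1]+.008)
k=(d>.018)&(d<.029)&(P[...,2]>.1); q=P[k]; A=np.c_[q[:,:2]-[.584,-.008],np.ones(len(q))]
f=np.linalg.lstsq(A,q[:,2],rcond=None)[0]; print('lip top plane',f.round(4),len(q))
T=arm.grab_frame('top'); 
for t in('ring','lid','spare_lid','spare_ring','bowl','spool','scoop','pliers'):
    for m in arm.masks_of(T,t)[:3]: e=np.array(m['extent'])*[640,480,640,480]; print(t,round(m['confidence'],2),e.round())
def crop(C):
    u,v=map(int,proj(C,[.584,-.008,.11])); return cv2.resize(C['frame'][v-35:v+35,u-40:u+40],(400,350),interpolation=cv2.INTER_CUBIC)
save(np.hstack([crop(c),crop(T)]),'o5.png')
E
```

```text
t: 32.3
eef_pos: [0.5839, -0.0083, 0.0958]
ee_rot: [2.821, 1.57, 3.016]
force: [-0.1, -0.4, -0.0]
width: 0.0869
t: 33.8
eef_pos: [0.5096, -0.1885, 0.2022]
ee_rot: [-0.259, 1.569, -0.064]
force: [0.2, 0.7, 0.5]
width: 0.0876
lip top plane [ 0.0365 -0.0717  0.113 ] 323
ring 0.8 [446. 267.  28.  28.]
ring 0.2 [477. 213.  34.  22.]
lid 0.64 [218. 303.  16.  13.]
spare_ring 0.58 [347. 300.   9.  12.]
bowl 0.77 [257. 181.  35.  37.]
spool 0.48 [174. 184.  18.  18.]
pliers 0.68 [479. 211.  36.  26.]
```

View pics/o5.png

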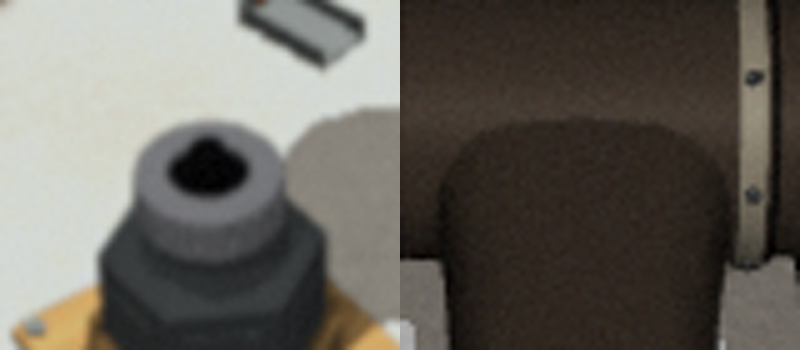

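Run:
```python
from h import *
from scipy.optimize import least_squares
c=arm.grab_frame('wrist'); Z=c['range_z']; K=c['mtx']
v,u=np.mgrid[:480,:640]; x=(u-K[0,2])/K[0,0]; y=(v-K[1,2])/K[1,1]; r=np.hypot(x,y)+1e-9; t=np.tan(r)/r
W=np.stack([x*t*Z,-y*t*Z,-Z],-1)@c['pose'][:3,:3].T+c['pose'][:3,3]
s=arm.grab_frame('side')
for n,P,zz in(('wrist',W,Z),('side',cloud(s),s['range_z'])):
    k=(zz>0)&(np.abs(np.hypot(P[...,0]-.584,P[...,1]+.008)-.024)<.005)&(np.abs(P[...,2]-.1125)<.006); q=P[k]
    if k.sum()<20: print(n,k.sum()); continue
    f=least_squares(lambda p:p[0]+p[1]*(q[:,0]-.584)+p[2]*(q[:,1]+.008)-q[:,2],[.112,0,0],loss='cauchy',f_scale=.0005).x; print(n,k.sum(),f.round(4))
print(arm.get_state()['force'])
```

```text
wrist 0
side 278 [ 0.1137  0.0167 -0.0113]
[-0.34684836 -0.10789799  0.24112015]
```

Lip top is at about 0.1137 (0.1125 expected; calibration is good to ~2 mm), level to within ~0.02 rad. Handing in.

```bash
python3 -c "
from station import arm
print(arm.job_done())"
```

```text
the job is handed in; nothing more can be done
None
```

The barrel is closed and the job is handed in, at about 34 s of the 64 s allowed. The larger black lid sits fully home in the mouth. The larger aluminium ring is screwed down over it, turned about 165° clockwise until the torque levelled off at about 1.8 Nm.

**Lid:** a close look before fitting the ring showed the flange top at 0.1099 m (0.1095 expected) and the lid centred in the mouth.

**Ring:**
- The tool height when tight was within about 0.5 mm of the predicted value.
- A robust fit to the side camera's depth put the lip top at 0.1137 m against 0.1125 m expected, tilted about 0.02 rad. The camera calibration is only good to about 2 mm.
- A cruder first fit to the same depth gave 0.113 m, but with a tilt of about 0.08 rad. I put that down to edge points.
- The last wrist view returned no depth on the ring, so it could not settle the tilt.
- I did not see the ring's final angle directly. It is inferred from the torque rise and from the turn being close to the roughly 154° predicted.

**Bystanders:** I went nowhere near them. In the last top view the bowl, spool and pliers came up close to their first positions. The spare ring was partly hidden by the arm, and the spare lid and scoop were not detected.

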